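# Lock the glaze sieve's closing ring and run its brush round once

### The arm

A 6-joint arm with a two-finger parallel gripper is mounted at the origin on the work surface. World frame = base frame: x ahead of the robot, y to its left, z up, the work surface at z = 0. Lengths are in mm, angles in rad, forces in N, time in s.
With the tool pointing down it reaches from about 350 to 950 mm from the base axis. Payload 17.4 kg.
Tool frame: the origin (TCP) lies between the finger pads; the fingertips stand 19 mm ahead of it and the grasp point (between the pads) is the TCP; z points along the fingers, y is the line along which they close (so a half turn about z gives the same grasp; the last joint's range is limited). The gripper opens to 93 mm and grips with 3 to 60 N. Pads are 15 mm wide; open, the fingers measure 128 mm over their backs; the gripper's body (75 mm by 188 mm) begins 65 mm behind the grasp point.
Start: joints at [1.116, 0.116, 1.442, -0, 1.584, -0.038], TCP at [273.273, 617.215, 237.646] pointing down, gripper open.
Joint ranges: [-2.83, 2.83], [-0.83, 2.19], [0.07, 2.5], [-1.14, 4.28], [0.01, 3], [-2.97, 2.97]. Speed limits (rad/s): [1.89, 1.89, 2.22, 3.14, 3.14, 3.14].

### API

Orientations are given as a 3x3 rotation matrix whose columns are the frame's x, y, z axes.
In Python, from plant import arm gives the robot as it stands.
- The arm moves only by the tool send_rows, never from a script. Its argument "targets" is a list of rows, each a list of 3 entries, a list of its own where there are three numbers: the finger opening in m, from 0 to 0.093, then the shift along the tool's x, y, z in m, then the turn about the tool's z in rad. In form: [[grip, [x, y, z], roll], ...]. A call has 1 to 20 rows; each row shifts and turns the commanded pose from where the row before left it, along the tool's axes as they then stand; what a row does not reach is not made up. A row lasts 1/10 s, in which the tool goes at most 50 mm and 8.59 degrees, less where a joint would pass 70% of its speed; a pose out of reach is approached as far as the arm can. A call with a gripper value outside its range is refused whole. The fingers move at their own pace and stop on an object; "grip_force" is the grip in N (left out, the last holds). Time passes only in rows, so rows that do not move let the fingers close. It gives the time, the measured TCP pose, the force, the opening and the grip force at its end, in the units of the state.
- arm.get_obs(): the state, without advancing time (a new reading comes with each control period).
- arm.camera(name): name is "scene" or "top" or "wrist"; returns a dict with "color" (384x512x3 uint8, red, green, blue), "depth" (384x512 float32, mm along the optical axis (not along the pixel's ray), 0 where there is no reading), "fx", "fy", "cx", "cy" (pixels), "position" and "orientation" of the camera in the world; the wrist camera has in their place "tool_from_camera" (4x4, takes a point from camera to tool coordinates, whose origin is the TCP and whose axes are the flange's). Camera axes: x right, y down, z forward; pixel columns grow to the right and rows downward; lengths in mm; the calibration is good to about 2 mm. A picture is of the moment at which its call begins: read the wrist's pose just before it.
- arm.finish_job(): hands the job in; it is judged then, once.
The state is a dict: "time": time; "qpos": joint angles; "qd": joint speeds; "joint_efforts": joint torques, N m; "tcp_pos": TCP position; "eef_rot": TCP orientation; "wrist_force": force on the tool from outside, world axes, zero at the start; "wrist_torque": the same for the moment, N m; "opening": opening from 0.0 (shut) to 1.0 (fully open); "finger_force": force on a finger pad.
Only numpy, scipy, OpenCV 4.12 (cv2) and the standard library are available. Lean on these libraries where they do the work, as an engineer would, in place of code of your own. Each camera call takes 0.05 s, during which the arm holds its last target. There are 200 camera calls.

### The job

Get the rotary glaze sieve ready for use. First turn its closing ring clockwise (seen from above) by its lugs until the red lug stands squarely over the yellow tab on the tub, and leave it locked there; then turn the orange-knobbed crank one whole turn clockwise so that its knob ends back beside the white mark. Leave the pots and the clay on the board undisturbed, and let go of everything at the end.

Things in the scene. Friction and masses are not known exactly. Their poses are not given: they have to be found in the camera images.
- board: Fixed beige canvas-covered board, 440 x 680 mm, 12 mm thick, lying on the table under the work. Origin: centre of its underside; z up.
- sieve: Rotary glaze sieve, fixed on the board: blue tub of 176 mm diameter, 104 mm high, with a brass mesh on top (mesh surface at z = 118 mm; all heights given from this origin) inside an aluminium closing ring. Origin: centre of the tub's underside, on the common vertical axis of ring and crank; z up, x points to the yellow locked tab, y to the white park mark.
- locked_mark (a point): Point on the top of the yellow tab (14 mm wide, z = 97 mm) that sticks out of the tub below the ring, 150 mm from the axis. The tab runs radially to 160 mm from the axis, so its end shows beyond a lug that stands over it.
- red_lug (a point): Centre of the top of the ring's red lug: an upright paddle 32 mm radially, 12 mm thick in the direction of turning, with its centre 124 mm from the axis; it stands from z = 122 to z = 170 mm on an arm 18 mm wide that ends 140 mm from the axis.
- black_lug (a point): The same point on the black lug, alike in size, across from the red one on the same ring; either lug may be pushed.
- lock_ring (a joint): Angle of the closing ring (100 mm outer radius, z 106 to 128 mm), rad, growing clockwise seen from above. 0: the red lug is exactly over the yellow tab (locked). It starts open at -1.3 to -0.7, turns from -1.5 to 0.45, so it can overshoot the mark, and stays where it is left; about 4 N at a lug moves it.
- park_mark (a point): Top of the white mark at the edge of the mesh, 10 mm radially by 18 mm, 75 mm from the axis.
- crank_knob (a point): Centre of the top (z = 212 mm) of the crank's upright orange knob, 24 mm diameter, 54 mm tall, which spins freely on its pin, 55 mm from the axis. The steel crank arm lies at z = 146 to 158 mm, with a brush below it.
- crank (a joint): Angle of the crank, rad, growing clockwise seen from above and counting on past a turn. 0: knob beside the white mark; 6.283: there again after one full turn. It starts within 0.15 of 0, turns from -0.35 to 6.85 and stays where it is left; about 2.5 N at the knob turns it.
- bowl: Loose bystander: buff bowl, 116 mm wide, 62 mm high. Origin: centre of its underside.
- cup: Loose bystander: buff cup, 82 mm wide, 75 mm high. Origin: centre of its underside.
- clay_ball: Loose bystander: grey ball of clay with a flat foot, 92 mm wide, 73 mm high. Origin: centre of its underside.
- raw_pot: Loose bystander: grey raw pot, 102 mm wide, on a square dark wooden bat of 110 mm, 82 mm high in all. Origin: centre of the bat's underside.

How it is judged:
By the outcome, as a careful person would: the job done as asked, in the order asked, and still so for the second after the job is handed in, with the robot touching nothing.
It also fails if it takes over 64 s, if anything falls off the work surface, if the arm or the gripper's body presses on something with over 40 N, if the wrist force passes 120 N, or if a joint passes its speed limit or range.

## Working session

There is one attempt and no reset: what is moved stays moved. The work goes in short steps, Python scripts to look and compute and a tool call to move; the robot and the scene stay as the last step left them, time stands still between calls to the robot, and variables do not carry over. Pictures are saved under pics/ and viewed, at most 10 in all, crops included, and the job is handed in when it is done.

Besides the shell and the picture viewer there is one more tool, called after "Call:" as name(argument=value, ...), one argument or row to a line, values as JSON. send_rows: Moves the arm, as the interface text tells. Its arguments: {"type":"object","properties":{"targets":{"type":"array"},"grip_force":{"type":"number"}},"required":["targets"]}

```bash
mkdir -p pics
python3 - <<'E'
from plant import arm
import cv2,numpy as np
o=arm.get_obs();print(o)
for n in("top","scene"):
    c=arm.camera(n);cv2.imwrite(f"pics/{n}.png",c["color"][...,::-1]);np.savez(n,**c)
    print(n,c["position"],c["orientation"],c["fx"],c["cx"],c["cy"])
E
```

```text
{'time': 0.0, 'qpos': array([ 1.11619109e+00,  1.16476055e-01,  1.44226755e+00,  1.28748903e-05,
        1.58401806e+00, -3.77870095e-02]), 'qd': array([ 0.0020612 , -0.00057993, -0.0003915 ,  0.0011741 ,  0.00143395,
       -0.0002361 ]), 'joint_efforts': array([-1.20681103e-03, -7.21278048e+01, -6.22594070e+01,  7.79042230e-02,
        2.40069424e-02, -7.62499917e-05]), 'tcp_pos': array([273.18916948, 617.03818924, 236.91045541]), 'eef_rot': array([[-9.14381768e-01,  4.04852697e-01, -5.24885456e-04],
       [ 4.04853033e-01,  9.14381173e-01, -1.04462169e-03],
       [ 5.70274696e-05, -1.16768450e-03, -9.99999317e-01]]), 'wrist_force': array([-0.32638302,  0.24576914, -0.57232257]), 'wrist_torque': array([0.06161798, 0.01342317, 0.05924465]), 'finger_force': 0.0, 'opening': 0.9953912496876179}
top [ 525.18592968   34.57976422 1059.18235269] [[ 0.02945539 -0.99828418  0.0506071 ]
 [-0.99954549 -0.02974214 -0.0049222 ]
 [ 0.00641892 -0.05043912 -0.99870651]] 369.997952605787 255.35395653769677 191.58133335047978
scene [1299.46772048  771.21394621  860.29849095] [[-0.71648705  0.38689639 -0.58048039]
 [ 0.6974396   0.41514422 -0.58415176]
 [ 0.01497687 -0.82338718 -0.56728233]] 420.38451523222864 266.8219542181257 193.65427015451544
```

View pics/top.png

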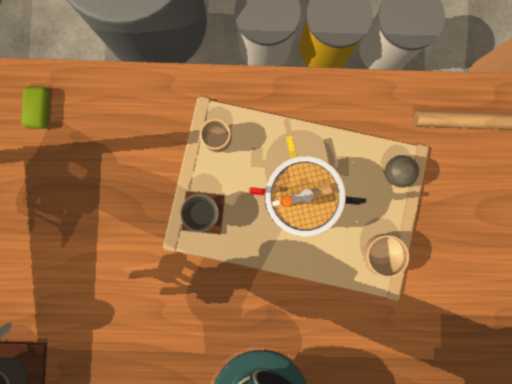

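View pics/scene.png

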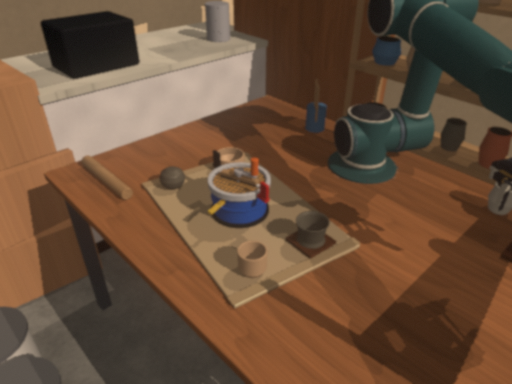

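The top view shows the sieve at about (305,196), the yellow tab at (291,146), the red lug at (258,191), the black lug at (355,200) and the orange knob at (287,201). The cup is at (216,135), the raw pot at (201,212), the clay at (402,170) and the bowl at (387,256).

```bash
cat > h.py <<'E'
import numpy as np,cv2
def ray(c,u,v,z):
    R=np.array(c["orientation"]);p=np.array(c["position"])
    d=R@np.array([(u-c["cx"])/c["fx"],(v-c["cy"])/c["fy"],1]);return (p+d*(z-p[2])/d[2])
def mask(c,lo,hi,box):
    h=cv2.cvtColor(c["color"],cv2.COLOR_RGB2HSV);m=cv2.inRange(h,np.array(lo),np.array(hi))
    k=np.zeros_like(m);x0,y0,x1,y1=box;k[y0:y1,x0:x1]=m[y0:y1,x0:x1];return k
def cen(m):
    v,u=np.nonzero(m);return u.mean(),v.mean(),len(u)
E
python3 - <<'E'
from h import *
c=dict(np.load("top.npz"))
B=(235,120,375,250)
M={"yel":(mask(c,(22,150,120),(35,255,255),(280,130,305,160)),109),
"red":(mask(c,(0,180,80),(4,255,255),(240,180,270,200)),182),
"red2":(mask(c,(174,180,80),(180,255,255),(240,180,270,200)),182),
"knob":(mask(c,(5,190,150),(14,255,255),(275,190,300,212)),224),
"blk":(mask(c,(0,0,0),(180,255,60),(343,190,372,212)),182)}
for n,(m,z) in M.items():
    if m.any():
        u,v,k=cen(m);vv,uu=np.nonzero(m);print(n,u,v,k,(uu.min(),uu.max(),vv.min(),vv.max()),ray(c,u,v,z).round(1))
# ring: white low-sat
m=mask(c,(0,0,150),(180,45,255),(255,150,355,242))
cs,_=cv2.findContours(m,cv2.RETR_EXTERNAL,cv2.CHAIN_APPROX_NONE)
k=max(cs,key=cv2.contourArea);h=cv2.convexHull(k)
e=cv2.fitEllipse(h);print("ring",e,ray(c,*e[0],140).round(1), e[1][0]/2*(1059-140)/370)
# depth pts of bystanders
for n,b in dict(cup=(200,118,232,152),pot=(180,192,226,236),clay=(383,153,420,188),bowl=(364,233,410,277)).items():
    D=c["depth"];x0,y0,x1,y1=b
    P=[]
    for v in range(y0,y1):
        for u in range(x0,x1):
            d=D[v,u]
            if d>0:
                q=c["orientation"]@(np.array([(u-c["cx"])/c["fx"],(v-c["cy"])/c["fy"],1])*d)+c["position"]
                if q[2]>50:P.append(q)
    P=np.array(P);print(n,P.min(0).round(),P.max(0).round())
cv2.imwrite("pics/crop.png",cv2.resize(c["color"][125:250,230:375,::-1],None,fx=5,fy=4.8*1,interpolation=cv2.INTER_CUBIC))
E
```

```text
yel 290.43362831858406 145.9203539823009 113 (np.int64(286), np.int64(294), np.int64(136), np.int64(157)) [694.4 -57.4 109. ]
red 256.9294117647059 191.05882352941177 85 (np.int64(250), np.int64(264), np.int64(188), np.int64(194)) [571.   26.6 182. ]
knob 286.1443298969072 201.2577319587629 97 (np.int64(281), np.int64(291), np.int64(196), np.int64(206)) [547.7 -39.7 224. ]
blk 354.3763440860215 200.2688172043011 93 (np.int64(346), np.int64(364), np.int64(197), np.int64(203)) [ 556.  -205.4  182. ]
ring ((304.8472595214844, 195.75308227539062), (78.74015045166016, 79.03118133544922), 88.1314926147461) [565.  -93.4 140. ] 97.78675441226444
cup [685. 101.  51.] [765. 182.  91.]
pot [467. 125.  50.] [564. 225.  98.]
clay [ 603. -407.   50.] [ 688. -327.   88.]
bowl [ 362. -381.   50.] [ 472. -269.   79.]
```

View pics/crop.png

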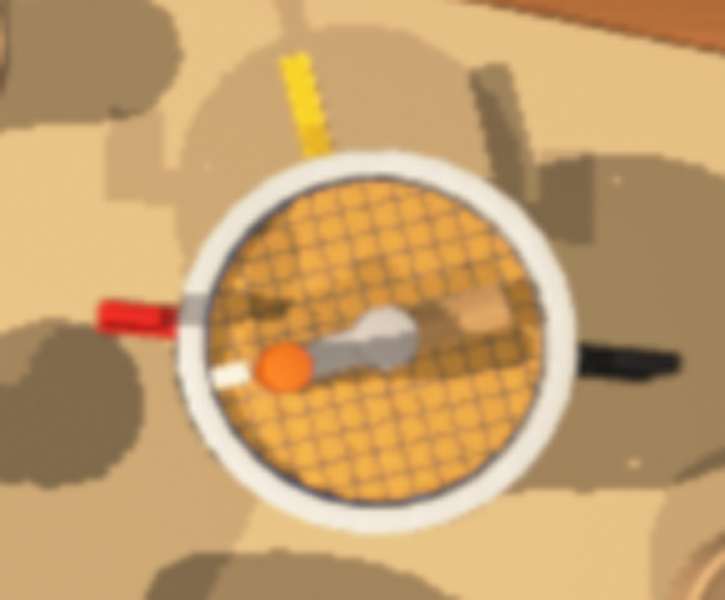

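The crop shows the red lug on the left, the yellow tab at upper centre, and the knob beside the white mark. In world coordinates the axis is at about (565,-93), the red lug at (571,27) at 87°, and the tab at 15.5°. I'm moving above the red lug.

Call:
send_rows(
  targets=[
    [0.093,[-0.0256,-0.021,-0.002],0],
    [0.093,[-0.0256,-0.021,-0.002],0],
    [0.093,[-0.0256,-0.021,-0.002],0],
    [0.093,[-0.0256,-0.021,-0.002],0],
    [0.093,[-0.0256,-0.021,-0.002],0],
    [0.093,[-0.0256,-0.021,-0.002],0],
    [0.093,[-0.0256,-0.021,-0.002],0],
    [0.093,[-0.0256,-0.021,-0.002],0],
    [0.093,[-0.0256,-0.021,-0.002],0],
    [0.093,[-0.0256,-0.021,-0.002],0],
    [0.093,[-0.0256,-0.021,-0.002],0],
    [0.093,[-0.0256,-0.021,-0.002],0],
    [0.093,[-0.0256,-0.021,-0.002],0],
    [0.093,[-0.0256,-0.021,-0.002],0],
    [0.093,[-0.0256,-0.021,-0.002],0],
    [0.093,[-0.0256,-0.021,-0.002],0],
    [0.093,[-0.0256,-0.021,-0.002],0],
    [0.093,[-0.0256,-0.021,-0.002],0],
    [0.093,[-0.0256,-0.021,-0.002],0],
    [0.093,[-0.0256,-0.021,-0.002],0],
  ],
)

```text
time: 2.1
tcp_pos: [571.8, 24.5, 277.5]
eef_rot: [[-0.914, 0.405, -0.0], [0.405, 0.914, 0.0], [0.0, -0.0, -1.0]]
wrist_force: [0.5, 1.2, 1.0]
opening: 0.998
finger_force: 0.0
```

Call:
send_rows(
  targets=[
    [0.093,[0,0,0],0.1],
    [0.093,[0,0,0],0.1],
    [0.093,[0,0,0],0.1],
    [0.093,[0,0,0],0.1],
    [0.093,[0,0,0],0.1],
    [0.093,[0,0,0],0.1],
    [0.093,[0,0,0],0.1],
    [0.093,[0,0,0],0.1],
    [0.093,[0,0,0],0.1],
    [0.093,[0,0,0],0.1],
    [0.093,[0,0,0],0.1],
    [0.093,[0,0,0],0.1],
    [0.093,[0,0,0],0],
    [0.093,[0,0,0],0],
  ],
)

```text
time: 3.5
tcp_pos: [571.3, 25.9, 277.4]
eef_rot: [[0.043, 0.999, -0.0], [0.999, -0.043, 0.0], [-0.0, -0.0, -1.0]]
wrist_force: [-0.6, 0.8, 0.7]
opening: 1.006
finger_force: 0.0
```

Run:
```python
from plant import arm
import cv2,numpy as np
o=arm.get_obs();print(o["time"],o["tcp_pos"],o["eef_rot"].round(3),o["qpos"].round(3))
c=arm.camera("wrist");cv2.imwrite("pics/w1.png",c["color"][...,::-1])
T=np.eye(4);T[:3,:3]=o["eef_rot"];T[:3,3]=o["tcp_pos"];W=T@c["tool_from_camera"]
print(W.round(3));c["position"]=W[:3,3];c["orientation"]=W[:3,:3];np.savez("w1",**c)
```

```text
3.5 [571.34759716  25.90974288 277.44264703] [[ 0.043  0.999 -0.   ]
 [ 0.999 -0.043  0.   ]
 [-0.    -0.    -1.   ]] [ 1.000e-03 -1.160e-01  1.610e+00  0.000e+00  1.648e+00  4.400e-02]
[[ 9.99000e-01 -4.10000e-02 -1.00000e-02  5.75085e+02]
 [-4.20000e-02 -9.68000e-01 -2.49000e-01  9.36330e+01]
 [ 0.00000e+00  2.49000e-01 -9.68000e-01  4.24229e+02]
 [ 0.00000e+00  0.00000e+00  0.00000e+00  1.00000e+00]]
```

View pics/w1.png

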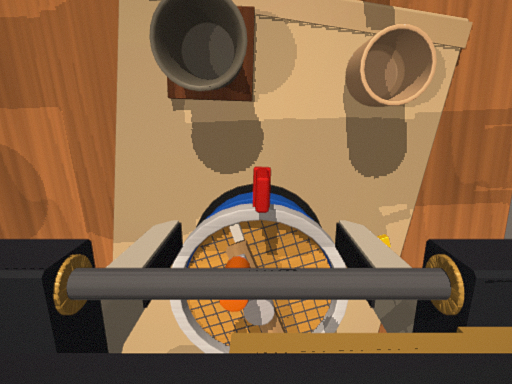

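The wrist view shows the red lug at (262,188), midway between the fingers. The fingers are clear of the pot and the cup. I'll lower and grip the lug.

Call:
send_rows(
  targets=[
    [0.093,[0,0,0.014],0],
    [0.093,[0,0,0.014],0],
    [0.093,[0,0,0.014],0],
    [0.093,[0,0,0.014],0],
    [0.093,[0,0,0.014],0],
    [0.093,[0,0,0.014],0],
    [0.093,[0,0,0.014],0],
    [0.093,[0,0,0.014],0],
    [0.05,[0,0,0],0],
    [0.03,[0,0,0],0],
    [0.02,[0,0,0],0],
    [0.01,[0,0,0],0],
    [0.005,[0,0,0],0],
    [0.005,[0,0,0],0],
    [0.005,[0,0,0],0],
    [0.005,[0,0,0],0],
    [0.005,[0,0,0],0],
  ],
  grip_force=15,
)

```text
time: 5.25
tcp_pos: [571.4, 25.9, 165.7]
eef_rot: [[0.046, 0.999, -0.0], [0.999, -0.046, -0.0], [-0.0, -0.0, -1.0]]
wrist_force: [-0.6, 0.1, -0.3]
opening: 0.273
finger_force: 0.0
```

Call:
send_rows(
  targets=[
    [0.005,[0,0,0],0],
    [0.005,[0,0,0],0],
    [0.005,[0,0,0],0],
    [0.005,[0,0,0],0],
    [0.005,[0,0,0],0],
  ],
)

```text
time: 5.75
tcp_pos: [571.5, 26.0, 165.6]
eef_rot: [[0.046, 0.999, 0.0], [0.999, -0.046, 0.0], [0.0, 0.0, -1.0]]
wrist_force: [4.1, 2.2, -1.6]
opening: 0.124
finger_force: 15.0
```

Call:
send_rows(
  targets=[
    [0.005,[-0.0002,0.0072,0],0.06],
    [0.005,[-0.0002,0.0072,0],0.06],
    [0.005,[-0.0002,0.0072,0],0.06],
    [0.005,[-0.0002,0.0072,0],0.06],
    [0.005,[-0.0002,0.0072,0],0.06],
    [0.005,[-0.0002,0.0072,0],0.06],
    [0.005,[-0.0002,0.0072,0],0.06],
    [0.005,[-0.0002,0.0072,0],0.06],
    [0.005,[-0.0002,0.0072,0],0.06],
    [0.005,[-0.0002,0.0072,0],0.06],
    [0.005,[0,0,0],0],
    [0.005,[0,0,0],0],
  ],
)

```text
time: 6.95
tcp_pos: [638.5, 2.0, 165.7]
eef_rot: [[0.601, 0.799, 0.001], [0.799, -0.601, -0.0], [0.0, 0.001, -1.0]]
wrist_force: [6.5, 1.9, -2.1]
opening: 0.127
finger_force: 15.0
```

Call:
send_rows(
  targets=[
    [0.005,[-0.0003,0.0072,0],0.06],
    [0.005,[-0.0003,0.0072,0],0.06],
    [0.005,[-0.0003,0.0072,0],0.06],
    [0.005,[-0.0003,0.0072,0],0.06],
    [0.005,[-0.0003,0.0072,0],0.06],
    [0.005,[-0.0003,0.0072,0],0.06],
    [0.005,[-0.0003,0.0072,0],0.06],
    [0.005,[-0.0003,0.0072,0],0.06],
    [0.005,[-0.0003,0.0072,0],0.06],
    [0.005,[-0.0003,0.0072,0],0.06],
    [0.005,[0,0,0],0],
    [0.005,[0,0,0],0],
  ],
)

```text
time: 8.15
tcp_pos: [680.1, -56.0, 165.7]
eef_rot: [[0.947, 0.32, 0.003], [0.32, -0.947, 0.0], [0.003, 0.001, -1.0]]
wrist_force: [15.8, 2.1, -4.5]
opening: 0.128
finger_force: 15.0
```

Run:
```python
from plant import arm
import cv2,numpy as np
o=arm.get_obs();print(o["time"],o["tcp_pos"],o["eef_rot"].round(3),o["qpos"].round(3))
d=o["tcp_pos"][:2]-[565,-93.4];print(np.hypot(*d),np.degrees(np.arctan2(d[1],d[0])))
c=arm.camera("wrist");cv2.imwrite("pics/w2.png",c["color"][...,::-1])
T=np.eye(4);T[:3,:3]=o["eef_rot"];T[:3,3]=o["tcp_pos"];W=T@c["tool_from_camera"]
c["position"]=W[:3,3];c["orientation"]=W[:3,:3];np.savez("w2",**c)
```

```text
8.15 [680.13922208 -55.98865297 165.71481452] [[ 0.947  0.32   0.003]
 [ 0.32  -0.947  0.   ]
 [ 0.003  0.001 -1.   ]] [-0.12   0.157  1.513  0.     1.468  1.125]
121.06464945342603 18.00015572132232
```

View pics/w2.png

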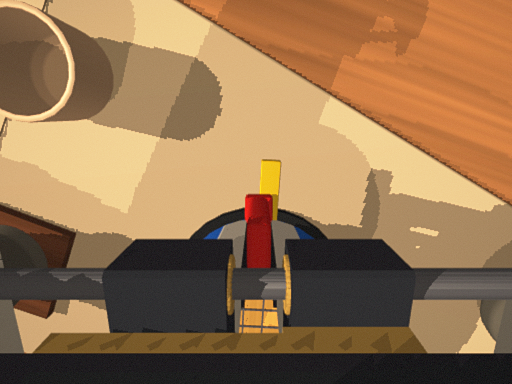

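The red lug at (258,225) stands just short of the yellow tab at (271,180). I'll measure the remaining angle.

Run:
```python
from h import *
c=dict(np.load("w2.npz"));A=np.array([565,-93.4])
my=mask(c,(22,120,120),(35,255,255),(250,150,295,194))
m2=mask(c,(0,180,60),(5,255,255),(235,185,280,265))
for n,m,z in(("yel",my,109),("red",m2,182)):
    # per-row centres
    for v in range(150,265,8):
        u=np.nonzero(m[v])[0]
        if len(u)>4:
            p=ray(c,(u.min()+u.max()+0)/2,v,z)[:2];d=p-A;print(n,v,u.min(),u.max(),p.round(1),np.hypot(*d).round(1),np.degrees(np.arctan2(d[1],d[0])).round(2))
```

```text
yel 166 261 279 [717.6 -53.3] 157.8 14.71
yel 174 261 279 [712.3 -55.2] 152.1 14.54
yel 182 260 278 [706.6 -56.4] 146.3 14.63
yel 190 260 277 [701. -58.] 140.5 14.58
red 198 245 271 [711.8 -46.4] 154.2 17.74
red 206 245 271 [708.2 -47.7] 150.3 17.71
red 214 244 271 [704.4 -48.7] 146.4 17.78
red 222 247 270 [700.8 -50.4] 142.4 17.56
red 230 247 270 [697.  -51.7] 138.4 17.53
red 238 247 270 [693.1 -53. ] 134.3 17.49
red 246 247 270 [689.2 -54.4] 130.2 17.45
red 254 247 270 [685.2 -55.7] 126.0 17.41
red 262 248 270 [681.3 -57.3] 121.7 17.25
```

Call:
send_rows(
  targets=[
    [0.005,[0.0003,0.0032,0],0.0265],
    [0.005,[0.0003,0.0032,0],0.0265],
    [0.005,[0,0,0],0],
    [0.005,[0,0,0],0],
    [0.005,[0,0,0],0],
  ],
)

```text
time: 8.7
tcp_pos: [682.0, -61.8, 165.7]
eef_rot: [[0.963, 0.27, 0.001], [0.27, -0.963, -0.0], [0.001, 0.0, -1.0]]
wrist_force: [7.4, 1.0, -2.3]
opening: 0.13
finger_force: 15.0
```

```bash
cat > lk.py <<'E'
from h import *
from plant import arm
import sys
o=arm.get_obs();print(o["time"],o["tcp_pos"].round(1),o["eef_rot"][:,:2].round(3).tolist(),o["wrist_force"].round(1))
c=arm.camera("wrist");cv2.imwrite(f"pics/{sys.argv[1]}.png",c["color"][...,::-1])
T=np.eye(4);T[:3,:3]=o["eef_rot"];T[:3,3]=o["tcp_pos"];W=T@c["tool_from_camera"]
c["position"]=W[:3,3];c["orientation"]=W[:3,:3];np.savez(sys.argv[1],**c)
A=np.array([565,-95.5])
y=mask(c,(22,140,120),(35,255,255),(0,0,511,230)); r=mask(c,(0,180,60),(5,255,255),(0,0,511,265))
for n,m,z in(("yel",y,109),("red",r,182)):
    P=[];k,l,s,_=cv2.connectedComponentsWithStats(m);i=1+np.argmax(s[1:,4]);m=(l==i)
    for v in range(s[i,1]+4,s[i,1]+s[i,3]-6):
        u=np.nonzero(m[v])[0]
        if len(u):P.append(ray(c,(u.min()+u.max())/2,v,z)[:2])
    P=np.array(P);f=cv2.fitLine(P.astype(np.float32),cv2.DIST_HUBER,0,.01,.01).ravel()
    d=P.mean(0)-A;print(n,len(P),P.mean(0).round(1),np.hypot(*d).round(1),"ang",np.degrees(np.arctan2(d[1],d[0])).round(2),"line",(np.degrees(np.arctan2(f[1],f[0]))%180).round(2))
E
python3 lk.py w3
```

```text
8.7 [682.  -61.8 165.7] [[0.963, 0.27], [0.27, -0.963], [0.001, 0.0]] [ 7.4  1.  -2.3]
yel 24 [710.9 -55.3] 151.3 ang 15.39 line 14.12
red 60 [699.7 -58.2] 139.8 ang 15.49 line 16.31
```

Call:
send_rows(
  targets=[
    [0.05,[0,0,0],0],
    [0.05,[0,0,0],0],
    [0.05,[0,0,0],0],
    [0.05,[0,0,0],0],
    [0.05,[0,0,0],0],
    [0.05,[0,0,0],0],
    [0.05,[0,0,-0.01],0],
    [0.05,[0,0,-0.02],0],
    [0.05,[0,0,-0.03],0],
    [0.05,[0,0,-0.03],0],
    [0.05,[0,0,-0.02],0],
    [0.05,[0,0,0],0],
    [0.05,[0,0,0],0],
  ],
)

```text
time: 10.05
tcp_pos: [681.6, -62.0, 275.7]
eef_rot: [[0.963, 0.269, 0.0], [0.269, -0.963, -0.0], [0.0, 0.0, -1.0]]
wrist_force: [-0.3, -0.7, -0.4]
opening: 0.535
finger_force: 0.0
```

```bash
python3 lk.py w4
python3 - <<'E'
from plant import arm
import cv2,numpy as np
c=arm.camera("top");np.savez("top2",**c);cv2.imwrite("pics/top2.png",cv2.resize(c["color"][100:270,180:430,::-1],None,fx=3,fy=3,interpolation=cv2.INTER_CUBIC))
E
```

```text
10.05 [681.6 -62.  275.7] [[0.963, 0.269], [0.269, -0.963], [0.0, 0.0]] [-0.3 -0.7 -0.4]
yel 10 [711.8 -55.1] 152.2 ang 15.4 line 15.61
red 36 [692.6 -60. ] 132.4 ang 15.53 line 15.66
```

View pics/w4.png

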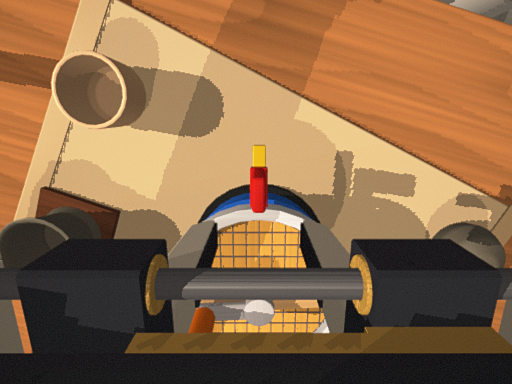

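The wrist view shows the red lug at (259,190) standing in line with the yellow tab at (259,156). Both measure 15.4 to 15.6°, so the ring is locked. Next is the knob.

Call:
send_rows(
  targets=[
    [0.05,[-0.0204,-0.0093,0],0],
    [0.05,[-0.0204,-0.0093,0],0],
    [0.05,[-0.0204,-0.0093,0],0],
    [0.05,[-0.0204,-0.0093,0],0],
    [0.05,[-0.0204,-0.0093,0],0],
    [0.05,[-0.0204,-0.0093,0],0],
    [0.05,[0,0,0],0],
    [0.05,[0,0,0],0],
    [0.05,[0,0,0.0115],0],
    [0.05,[0,0,0.0115],0],
    [0.05,[0,0,0.0115],0],
    [0.05,[0,0,0.0115],0],
    [0.05,[0,0,0.0115],0],
    [0.05,[0,0,0.0115],0],
    [0.01,[0,0,0],0],
    [0.01,[0,0,0],0],
    [0.01,[0,0,0],0],
    [0.01,[0,0,0],0],
  ],
  grip_force=15,
)

```text
time: 11.95
tcp_pos: [549.1, -41.7, 207.4]
eef_rot: [[0.963, 0.268, 0.001], [0.268, -0.963, -0.001], [0.001, 0.002, -1.0]]
wrist_force: [2.6, -11.4, -0.5]
opening: 0.255
finger_force: 15.0
```

Call:
send_rows(
  targets=[
    [0.01,[0,0,0],0],
    [0.01,[0,0,0],0],
    [0.01,[0,0,0],0],
  ],
)

```text
time: 12.25
tcp_pos: [549.1, -41.8, 207.4]
eef_rot: [[0.963, 0.268, 0.002], [0.268, -0.963, -0.001], [0.001, 0.002, -1.0]]
wrist_force: [2.3, -6.1, 2.0]
opening: 0.254
finger_force: 15.0
```

Run:
```python
import numpy as np
A=np.array([566,-94.5]);R=np.array([[.963,.268],[.268,-.963]])
t=np.radians(107.8-9*np.arange(41));P=A+55*np.c_[np.cos(t),np.sin(t)]
d=np.diff(np.round((P-P[0])@R,1),axis=0)/1000
print([[.01,[round(a,4),round(b,4),0],0] for a,b in d])
```

```text
[[0.01, [np.float64(0.0086), np.float64(0.0003), 0], 0], [0.01, [np.float64(0.0085), np.float64(0.0017), 0], 0], [0.01, [np.float64(0.0081), np.float64(0.003), 0], 0], [0.01, [np.float64(0.0075), np.float64(0.0042), 0], 0], [0.01, [np.float64(0.0068), np.float64(0.0054), 0], 0], [0.01, [np.float64(0.0058), np.float64(0.0063), 0], 0], [0.01, [np.float64(0.0048), np.float64(0.0072), 0], 0], [0.01, [np.float64(0.0036), np.float64(0.0078), 0], 0], [0.01, [np.float64(0.0024), np.float64(0.0083), 0], 0], [0.01, [np.float64(0.001), np.float64(0.0086), 0], 0], [0.01, [np.float64(-0.0003), np.float64(0.0086), 0], 0], [0.01, [np.float64(-0.0017), np.float64(0.0085), 0], 0], [0.01, [np.float64(-0.003), np.float64(0.0081), 0], 0], [0.01, [np.float64(-0.0042), np.float64(0.0075), 0], 0], [0.01, [np.float64(-0.0054), np.float64(0.0068), 0], 0], [0.01, [np.float64(-0.0063), np.float64(0.0058), 0], 0], [0.01, [np.float64(-0.0072), np.float64(0.0048), 0], 0], [0.01, [np.float64(-0.0078), np.float64(0.0036), 0], 0], [0.01, [np.float64(-0.0083), np.float64(0.0024), 0], 0], [0.01, [np.float64(-0.0086), 
[... 473 characters left out ...]
-0.0078), 0], 0], [0.01, [np.float64(-0.0024), np.float64(-0.0083), 0], 0], [0.01, [np.float64(-0.001), np.float64(-0.0086), 0], 0], [0.01, [np.float64(0.0004), np.float64(-0.0086), 0], 0], [0.01, [np.float64(0.0016), np.float64(-0.0085), 0], 0], [0.01, [np.float64(0.003), np.float64(-0.0081), 0], 0], [0.01, [np.float64(0.0042), np.float64(-0.0075), 0], 0], [0.01, [np.float64(0.0054), np.float64(-0.0068), 0], 0], [0.01, [np.float64(0.0063), np.float64(-0.0058), 0], 0], [0.01, [np.float64(0.0072), np.float64(-0.0048), 0], 0], [0.01, [np.float64(0.0078), np.float64(-0.0036), 0], 0], [0.01, [np.float64(0.0083), np.float64(-0.0024), 0], 0], [0.01, [np.float64(0.0086), np.float64(-0.001), 0], 0]]
```

Quarter turn first, to check the forces.

Call:
send_rows(
  targets=[
    [0.01,[0.0086,0.0003,0],0],
    [0.01,[0.0085,0.0017,0],0],
    [0.01,[0.0081,0.003,0],0],
    [0.01,[0.0075,0.0042,0],0],
    [0.01,[0.0068,0.0054,0],0],
    [0.01,[0.0058,0.0063,0],0],
    [0.01,[0.0048,0.0072,0],0],
    [0.01,[0.0036,0.0078,0],0],
    [0.01,[0.0024,0.0083,0],0],
    [0.01,[0.001,0.0086,0],0],
  ],
)

```text
time: 13.25
tcp_pos: [618.9, -76.4, 207.4]
eef_rot: [[0.963, 0.269, 0.002], [0.269, -0.963, 0.001], [0.002, -0.001, -1.0]]
wrist_force: [-0.6, 2.4, 4.9]
opening: 0.251
finger_force: 15.0
```

Call:
send_rows(
  targets=[
    [0.01,[-0.0003,0.0086,0],0],
    [0.01,[-0.0017,0.0085,0],0],
    [0.01,[-0.003,0.0081,0],0],
    [0.01,[-0.0042,0.0075,0],0],
    [0.01,[-0.0054,0.0068,0],0],
    [0.01,[-0.0063,0.0058,0],0],
    [0.01,[-0.0072,0.0048,0],0],
    [0.01,[-0.0078,0.0036,0],0],
    [0.01,[-0.0083,0.0024,0],0],
    [0.01,[-0.0086,0.001,0],0],
  ],
)

```text
time: 14.25
tcp_pos: [583.0, -146.6, 207.4]
eef_rot: [[0.963, 0.268, 0.002], [0.268, -0.963, -0.001], [0.002, 0.001, -1.0]]
wrist_force: [3.9, -1.0, 4.9]
opening: 0.251
finger_force: 15.0
```

Call:
send_rows(
  targets=[
    [0.01,[-0.0086,-0.0004,0],0],
    [0.01,[-0.0085,-0.0017,0],0],
    [0.01,[-0.0081,-0.0029,0],0],
    [0.01,[-0.0075,-0.0043,0],0],
    [0.01,[-0.0068,-0.0053,0],0],
    [0.01,[-0.0058,-0.0063,0],0],
    [0.01,[-0.0048,-0.0072,0],0],
    [0.01,[-0.0036,-0.0078,0],0],
    [0.01,[-0.0024,-0.0083,0],0],
    [0.01,[-0.001,-0.0086,0],0],
  ],
)

```text
time: 15.25
tcp_pos: [513.8, -110.0, 207.4]
eef_rot: [[0.963, 0.268, 0.003], [0.268, -0.963, -0.0], [0.003, 0.001, -1.0]]
wrist_force: [9.2, -1.1, 3.7]
opening: 0.257
finger_force: 15.0
```

Call:
send_rows(
  targets=[
    [0.01,[0.0004,-0.0086,0],0],
    [0.01,[0.0016,-0.0085,0],0],
    [0.01,[0.003,-0.0081,0],0],
    [0.01,[0.0042,-0.0075,0],0],
    [0.01,[0.0054,-0.0068,0],0],
    [0.01,[0.0063,-0.0058,0],0],
    [0.01,[0.0072,-0.0048,0],0],
    [0.01,[0.0078,-0.0036,0],0],
    [0.01,[0.0083,-0.0024,0],0],
    [0.01,[0.0086,-0.001,0],0],
    [0.01,[0.0022,0,0],0],
    [0.01,[0,0,0],0],
    [0.01,[0,0,0],0],
    [0.01,[0,0,0],0],
  ],
)

```text
time: 16.65
tcp_pos: [551.5, -41.1, 207.4]
eef_rot: [[0.963, 0.268, 0.002], [0.268, -0.963, -0.001], [0.002, 0.002, -1.0]]
wrist_force: [2.8, -5.3, 5.2]
opening: 0.255
finger_force: 15.0
```

Call:
send_rows(
  targets=[
    [0.05,[0,0,0],0],
    [0.05,[0,0,0],0],
    [0.05,[0,0,0],0],
    [0.05,[0,0,0],0],
    [0.05,[0,0,0],0],
    [0.05,[0,0,-0.01],0],
    [0.05,[0,0,-0.02],0],
    [0.05,[0,0,-0.03],0],
    [0.05,[-0.02,0,-0.03],0],
    [0.05,[-0.03,0,-0.02],0],
    [0.05,[-0.03,0,0],0],
    [0.05,[-0.03,0,0],0],
    [0.05,[-0.02,0,0],0],
    [0.05,[0,0,0],0],
    [0.05,[0,0,0],0],
  ],
)

```text
time: 18.15
tcp_pos: [425.7, -75.4, 317.5]
eef_rot: [[0.963, 0.268, 0.001], [0.268, -0.963, -0.0], [0.001, 0.001, -1.0]]
wrist_force: [0.3, 0.4, 0.6]
opening: 0.535
finger_force: 0.0
```

```bash
python3 lk.py w5
```

```text
18.15 [425.7 -75.4 317.5] [[0.963, 0.268], [0.268, -0.963], [0.001, 0.001]] [0.3 0.4 0.6]Traceback (most recent call last):
  File "lk.py", line 11, in <module>
    P=[];k,l,s,_=cv2.connectedComponentsWithStats(m);i=1+np.argmax(s[1:,4]);m=(l==i)
                                                         ~~~~~~~~~^^^^^^^^^
    return _wrapfunc(a, 'argmax', axis=axis, out=out, **kwds)
    return bound(*args, **kwds)
ValueError: attempt to get argmax of an empty sequence
```

View pics/w5.png

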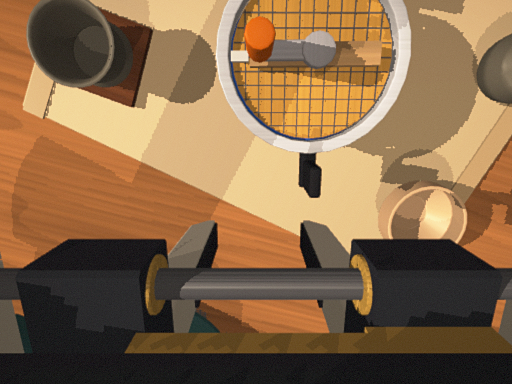

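The wrist view shows the knob top at (260,27), the white mark at (240,56), the hub at (318,49) and the black lug at (310,178). The pots haven't moved. I'll measure the crank angle here and in the top view.

Run:
```python
from h import *
from plant import arm
t=arm.camera("top");np.savez("top3",**t);w=dict(np.load("w5.npz"));t0=dict(np.load("top.npz"))
def an(p,A):d=p[:2]-A;return p[:2].round(1),np.hypot(*d).round(1),np.degrees(np.arctan2(d[1],d[0])).round(2)
A=np.array([566,-94.7])
m=mask(w,(0,0,170),(180,50,255),(226,45,248,66));u,v,k=cen(m);print("wmark",u,v,k,an(ray(w,u,v,130),A))
m=mask(w,(4,170,90),(13,255,255),(235,5,285,70));vv,uu=np.nonzero(m);print("wknob",uu.min(),uu.max(),vv.min(),vv.max())
n=uu.max()-uu.min();print(an(ray(w,cen(mask(w,(4,170,90),(13,255,255),(235,5,285,32)))[0],vv.min()+n/2,224),A))
for n,c in(("t0",t0),("t3",t)):
    A=np.array([565,-93.4])
    m=mask(c,(5,190,110),(14,255,255),(275,190,300,212));u,v,k=cen(m);print(n,"knob",k,an(ray(c,u,v,222),A))
    m=mask(c,(0,0,150),(180,70,255),(272,198,282,208));u,v,k=cen(m);print(n,"mark",k,an(ray(c,u,v,130),A))
cv2.imwrite("pics/t3.png",cv2.resize(t["color"][100:275,170:430,::-1],None,fx=3,fy=3,interpolation=cv2.INTER_CUBIC))
```

```text
wmark 236.34579439252337 55.532710280373834 214 (array([547.4, -18.9]), np.float64(78.0), np.float64(103.78))
wknob 244 274 16 62
(array([552.8, -42.1]), np.float64(54.2), np.float64(104.09))
t0 knob 97 (array([547.8, -39.9]), np.float64(56.2), np.float64(107.85))
t0 mark 31 (array([544.9, -20.4]), np.float64(75.7), np.float64(105.41))
t3 knob 90 (array([550., -39.]), np.float64(56.4), np.float64(105.39))
t3 mark 27 (array([544.6, -19.4]), np.float64(76.7), np.float64(105.39))
```

View pics/t3.png

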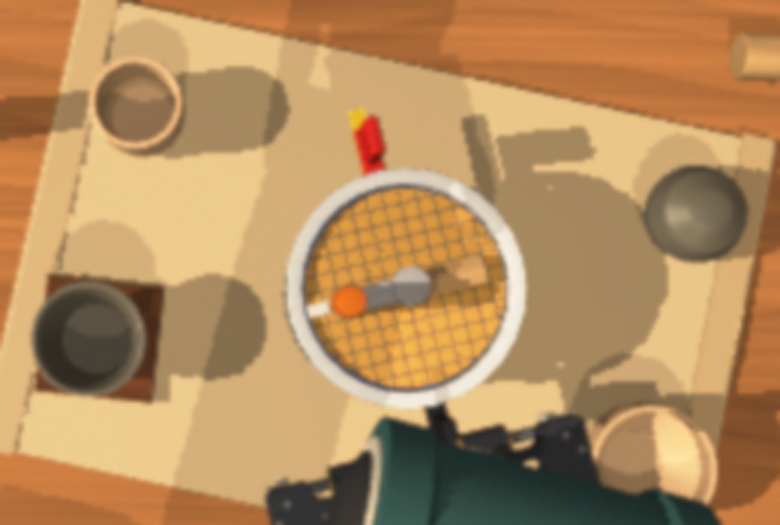

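The top view shows the red lug at (370,143) over the tab at (357,117). The knob at (350,300) is in line with the white mark at (318,310), and nothing else has moved. Handing in.

```bash
python3 -c "
from plant import arm
print(arm.finish_job())"
```

```text
the job is handed in; nothing more can be done
None
```

The ring is locked with the red lug over the yellow tab (measured within about 0.2°), the crank has made one full clockwise turn with its knob back at the white mark, the pots and clay looked undisturbed in the last picture, the gripper is clear of everything, and the job was handed in at about 18 s.

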